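# Open the filter box of a lab suction unit by its snap tab

## Task

Open the filter box on the bench: with the fingertips press the orange snap tab fully in, then push the released blue lid along its guides, right off its seat and onto the parking ledge, so that the filter well is completely uncovered and the lid lies flat on the ledge. Only press and push: do not lift the lid, and leave the jar, bottle and beaker where they stand. Finish with the hand clear of everything.

Things in the scene. Friction and masses are not known exactly. Their poses are not given: they have to be found in the camera images.
- filter_box: Beige filter box fixed to the bench, 220 (x) by 120 (y) mm, deck at z = 66. Origin: centre of its underside, z up. Its own +x is the way the lid is pushed off; it may point anywhere from 2.2 rad right to 2.2 rad left of straight ahead. Side walls along x (|y| 42 to 51) reach z = 78. On the deck behind the seat (x below -87) a fingertip has free room 64 mm wide between two stops that reach z = 80.
- seat (a point): Centre of the lid's seat, on top of the runners (z = 70 mm), at x = -47, y = 0 in the box's frame; the lid's underside centre starts here, within 1 mm. Below is the 60 by 60 mm filter well, floor at z = 44. Black lips (|y| 35 to 51, z = 78 to 82) overhang the lid's side edges here so that it cannot be lifted; its middle is free from above.
- ledge (a point): Place of the lid's underside centre when it lies on the parking ledge against the black end stop: 102 mm ahead of point seat, x = 55, y = 0, z = 70 mm in the box's frame. The ledge continues the seat's runners at the same height. The end stop's face is at x = 95, its top at z = 82. The lid is wholly off its seat once it has moved about 80 mm.
- snap_tab (a joint): Travel of the snap tab in m: 0 = fully out, 0.0105 = fully in; it starts between 0 and 0.001. It slides straight down into the box against a steady friction of about 4 N (more at the stop) and stays in where it is left. The lid can pass over it only from about 0.008 on.
- tab_top (a point): Centre of the top face of the orange snap tab, 30 by 30 mm, which stands in the lid's way at x = 10, y = 0 in the box's frame; top at z = 78 mm when out, 67.5 when fully in (1.5 above the deck). The front edge of the seated lid (top at z = 76) is 17 mm behind this centre; the runners leave 31 mm free to either side, and 85 mm are free ahead.
- lid: Blue flat lid, 80 by 80 by 6 mm, 0.08 to 0.17 kg, loose in its guides with about 2 mm play. Origin: centre of its underside; its x along the push, z up. A white ridge 50 mm wide (y), 10 thick (x), 14 high stands along its rear edge, 30 to 40 mm behind the centre, top 20 mm above the underside. The lid is pushed forward at this ridge and slides with about 1 N.
- lid_ridge (a point): Centre of the upright rear face of the lid's ridge, 13 mm above the lid's underside: the place to push, in the box's +x. Behind it is free room for a fingertip over the deck, which lies 17 mm below this point.
- amber_jar: Amber glass jar with white cap, 60 mm across, 115 mm tall, standing on the bench; origin at the centre of its underside. Leave alone.
- white_bottle: White plastic wide-mouth bottle, 68 mm across, 125 mm tall; origin at the centre of its underside. Leave alone.
- beaker: Clear glass beaker, 70 mm across the rim, 90 mm tall; origin at the centre of its underside. Leave alone.
Mind the look-alikes: they are no part of the job. Several things have the shape of the lid; the one meant has the colours described above.

How it is judged (in metres and radians):
On the way, in this order (a step that is already met when the one before it is completed fails the run):
1. the snap tab is pressed in far enough to release the lid, which is still on its seat (value of joint snap_tab above 0.008 m and x of lid in the frame of filter_box below -0.035 m), for 0.1 s.
2. the lid is pushed clear of its seat (x of lid in the frame of filter_box above 0.031 m), for 0.2 s.
At the end, for the whole second after the job is handed in: The lid lies flat (within 3 mm in height, 0.06 rad tilt, 0.1 rad turn) and at rest on the parking ledge, at least 78 mm ahead of its seated place and between the side walls, the snap tab is still in (over 7.5 mm), and the jar, bottle and beaker stand upright within 20 mm of where they were (x of lid in the frame of filter_box between 0.031 and 0.061 m and y of lid in the frame of filter_box between -0.008 and 0.008 m and z of lid in the frame of filter_box between 0.067 and 0.073 m and angle between lid's own z axis and vertical below 0.06 rad and angle between the x axis of lid and the x axis of filter_box, either way round below 0.1 rad and linear speed of lid below 0.01 m/s and value of joint snap_tab above 0.0075 m and distance of each of amber_jar, white_bottle, beaker from where it was at the start of the episode below 0.02 m and angle between each of amber_jar, white_bottle, beaker's own z axis and vertical below 0.1 rad); the robot touches nothing.
It fails at once if the lid is lifted more than 12 mm above its runners (z of lid in the frame of filter_box above 0.082 m).
It fails at once if the jar, bottle or beaker is moved more than 20 mm or tipped (distance of any of amber_jar, white_bottle, beaker from where it was at the start of the episode above 0.02 m or angle between any of amber_jar, white_bottle, beaker's own z axis and vertical above 0.3 rad).
It also fails if it takes over 42 s, if anything falls off the work surface, if the arm or the gripper's body presses on something with over 40 N, if the wrist force passes 120 N, or if a joint passes its speed limit or range.

## Robot

A 7-joint arm with a two-finger parallel gripper is mounted at the origin on the work surface. World frame = base frame: x ahead of the robot, y to its left, z up, the work surface at z = 0. Lengths are in m, angles in degrees, forces in N, time in s.
With the tool pointing down it reaches from about 0.375 to 0.925 m from the base axis. Payload 3.1 kg.
Tool frame: the origin (TCP) lies at the very end of the fingers, on their centre line; the grasp point (between the pads) lies 19 mm behind it; z points along the fingers, y is the line along which they close (so a half turn about z gives the same grasp; the last joint's range is limited). The gripper opens to 85 mm and grips with 20 to 120 N. Pads are 22 mm wide; open, the fingers measure 114 mm over their backs; the gripper's body (76 mm by 85 mm) begins 54 mm behind the grasp point. The pads swing forward as they close: fully open they stand 13 mm farther back than shut.
Start: joints at [67.506, 21.939, 2.515, 91.553, -1.026, 66.532, -2.859], TCP at [0.189, -0.622, 0.231] pointing down, gripper open.
Joint ranges: [-149.38, 149.38], [-23.57, 123.04], [-84.95, 90], [0, 143.3], [-89.99, 269.99], [3.08, 112.72], [-163.45, 163.45]. Speed limits (degrees/s): [159.86, 159.86, 180, 180, 180, 180, 180].

## Interface

Orientations are given as a 3x3 rotation matrix whose columns are the frame's x, y, z axes.
In Python, from bench import * gives the robot as it stands.
- The arm moves only by the tool send_rows, never from a script. Its argument "series" is a list of rows, each a list of 6 numbers: the shift along the world's x, y, z in cm, then the turn, a rotation vector about the world's x, y, z in rad. In form: [[x, y, z, rx, ry, rz], ...]. A call has exactly 5 rows; each row shifts and turns the commanded pose from where the row before left it; what a row does not reach is not made up. A row lasts 1/8 s, in which the tool goes at most 62.5 mm and 10.7 degrees, less where a joint would pass 70% of its speed; a pose out of reach is approached as far as the arm can. A call is refused whole if a number of a shift passes 6.25 or a number of a turn 0.188, either way. A call with a gripper value outside its range is refused whole. "grip" is the finger opening in cm, from 0 to 8.54, set as the call begins (left out, the last holds). The fingers move at their own pace and stop on an object; "grip_force" is the grip in N (left out, the last holds). Time passes only in rows, so rows that do not move let the fingers close, or fill a call up. It gives the time, the measured TCP pose, the force, the opening and the grip force at its end, in the units of the state.
- read_state(): the state, without advancing time (a new reading comes with each control period).
- snapshot(name): name is "side" or "top"; returns a dict with "pixels" (400x640x3 uint8, blue, green, red), "range_z" (400x640 float32, m along the optical axis (not along the pixel's ray), 0 where there is no reading), "fx", "fy", "cx", "cy" (pixels), "R" (3x3) and "t" (3): a world point X has camera coordinates R X + t. Camera axes: x right, y down, z forward; pixel columns grow to the right and rows downward; lengths in m; the calibration is good to about 2 mm. A picture is of the moment at which its call begins.
- close_job(): hands the job in; it is judged then, once.
Trained networks look in the newest picture that a camera, given by its name, has taken for a name from the list of things; names that differ only in an ending like _2 or _b are one class to them, and where a whole thing is asked for, a point or a joint stands for the part that bears it (a point fixed in the world has none). Each returns a list of dicts, best first, with "confidence" (0 to 1); they miss things now and then, are a little off and sometimes report something else, mostly with a low value. They report only what shows in the picture. A call takes as long as a camera call. They do not tell look-alikes from the thing itself.
- recognise(camera, thing): "position" ([x, y, z] in m, in world coordinates, good to about 4 mm: the middle of the surface that is visible of it).
- pinpoint(camera, thing): "position" ([x, y, z] in m, in world coordinates, good to about 4 mm: a listed point, or the origin of a listed thing).
The state is a dict: "clock": time; "joint_pos": joint angles; "dq": joint speeds; "tau": joint torques, N m; "position": TCP position; "tcp_rot": TCP orientation; "force": force on the tool from outside, world axes, zero at the start; "ft_torque": the same for the moment, N m; "finger_gap": finger opening in m; "gripper_force": force on a finger pad.
Only numpy, scipy, OpenCV 4.12 (cv2) and the standard library are available. Lean on these libraries where they do the work, as an engineer would, in place of code of your own. Each camera call takes 0.05 s, during which the arm holds its last target. There are 200 camera calls.

## Working session

There is one attempt and no reset: what is moved stays moved. The work goes in short steps, Python scripts to look and compute and a tool call to move; the robot and the scene stay as the last step left them, time stands still between calls to the robot, and variables do not carry over. Pictures are saved under pics/ and viewed, at most 10 in all, crops included, and the job is handed in when it is done.

Besides the shell and the picture viewer there is one more tool, called after "Call:" in YAML: its name, and indented under it one key for each argument. send_rows: Moves the arm, as the interface text tells. Its arguments: {"type":"object","properties":{"series":{"type":"array","items":{"type":"array","items":{"type":"number"}}},"grip":{"type":"number"},"grip_force":{"type":"number"}},"required":["series"]}

```bash
mkdir -p pics
python3 - <<'E'
from bench import *
import cv2,numpy as np
for c in ("top","side"):
    s=snapshot(c); cv2.imwrite(f"pics/{c}0.png",s["pixels"])
    np.savez(f"{c}0.npz",**s)
    for t in ("seat","ledge","tab_top","lid_ridge","filter_box","lid","amber_jar","white_bottle","beaker"):
        try: print(c,t,[(np.round(d["position"],3).tolist(),round(d["confidence"],2)) for d in pinpoint(c,t)][:3])
        except Exception as e: print(c,t,e)
s=read_state();print(s["clock"],s["position"],s["tcp_rot"],s["finger_gap"])
E
```

```text
top seat [([0.505, 0.02, 0.072], 0.9)]
top ledge [([0.573, -0.058, 0.068], 0.97), ([0.581, -0.364, 0.002], 0.67), ([0.505, 0.022, 0.068], 0.48)]
top tab_top [([0.541, -0.024, 0.078], 0.72)]
top lid_ridge [([0.342, 0.17, 0.013], 0.92), ([0.722, 0.036, 0.011], 0.79), ([0.574, 0.23, 0.014], 0.71)]
top filter_box [([0.538, -0.019, 0.0], 0.59)]
top lid [([0.582, 0.195, 0.001], 0.94), ([0.74, 0.001, -0.0], 0.85), ([0.505, 0.018, 0.066], 0.66)]
top amber_jar [([0.581, -0.36, 0.002], 0.67)]
top white_bottle []
top beaker [([0.699, 0.339, 0.001], 0.83)]
side seat [([0.503, 0.014, 0.071], 0.95)]
side ledge [([0.565, -0.065, 0.07], 0.91)]
side tab_top [([0.538, -0.024, 0.08], 0.55)]
side lid_ridge [([0.721, 0.035, 0.014], 0.87), ([0.569, 0.232, 0.014], 0.79), ([0.483, 0.052, 0.082], 0.74)]
side filter_box [([0.537, -0.02, -0.002], 0.78), ([0.483, 0.052, 0.088], 0.74)]
side lid [([0.586, 0.195, -0.0], 0.85), ([0.504, 0.017, 0.072], 0.72), ([0.748, 0.005, -0.001], 0.61)]
side amber_jar [([0.574, -0.368, 0.001], 0.83)]
side white_bottle [([0.445, 0.315, 0.001], 0.61)]
side beaker [([0.696, 0.34, -0.001], 0.86), ([0.505, 0.012, 0.073], 0.51)]
1.0 [ 0.18889102 -0.62194555  0.2312891 ] [[ 9.56835022e-01  2.90631622e-01  1.68249174e-05]
 [ 2.90631622e-01 -9.56835022e-01 -3.57902624e-06]
 [ 1.50584920e-05  8.31439070e-06 -1.00000000e+00]] 0.0855483710218708
```

View pics/top0.png

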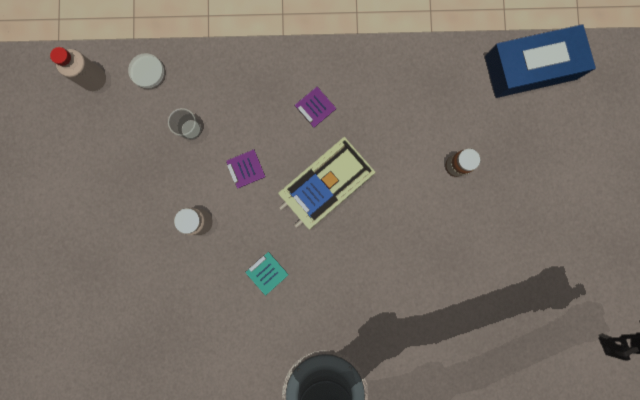

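View pics/side0.png

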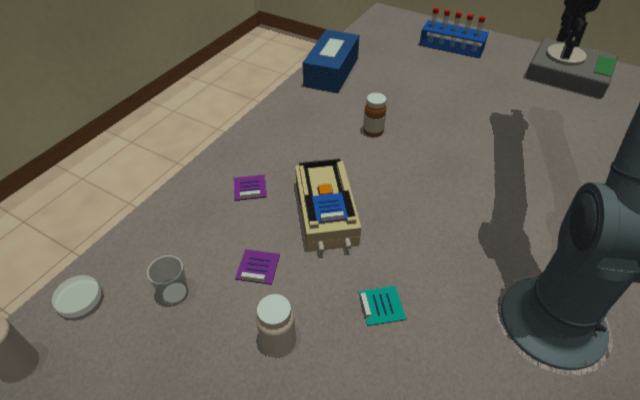

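The top view shows the box centred near (327,183), with the blue lid at (314,193) and the orange tab at (330,180). The push goes up and to the right in the image, which is +x, −y in the world. The purple and teal lids are decoys lying on the bench. Next I refine the axis.

Run:
```python
import cv2,numpy as np
for c in ("top","side"):
    s=np.load(f"{c}0.npz"); z=s["range_z"]; v,u=np.mgrid[:400,:640]
    P=np.stack([(u-s["cx"])/s["fx"]*z,(v-s["cy"])/s["fy"]*z,z],-1)
    W=(P-s["t"])@s["R"]
    near=(z>0)&(np.hypot(W[...,0]-.538,W[...,1]+.02)<.14)
    m=near&(W[...,2]>.055)&(W[...,2]<.1)
    r=cv2.minAreaRect(W[m][:,:2].astype(np.float32)*1000); print(c,"box",r,W[m].shape)
    hsv=cv2.cvtColor(s["pixels"],cv2.COLOR_BGR2HSV)
    o=near&(hsv[...,0]>8)&(hsv[...,0]<20)&(hsv[...,1]>180)
    b=near&(hsv[...,0]>100)&(hsv[...,0]<125)&(hsv[...,1]>120)
    h=o&(W[...,2]>.07);print("orange",o.sum(),np.median(W[h],0)," mean",W[h].mean(0));h=b&(W[...,2]>.07)
    print("blue",b.sum(),W[h].mean(0),cv2.minAreaRect(W[h][:,:2].astype(np.float32)*1000))
```

```text
top box ((536.7670288085938, -17.494102478027344), (120.45234680175781, 220.19973754882812), 39.20388412475586) (4174, 3)
orange 0 [nan nan nan]  mean [nan nan nan]
blue 757 [0.50845104 0.01631272 0.07605414] ((506.1614074707031, 19.34067153930664), (70.71353149414062, 77.96339416503906), 39.08284378051758)
side box ((535.0941162109375, -18.191207885742188), (120.7088623046875, 223.56570434570312), 39.38172149658203) (3851, 3)
orange 110 [ 0.54162093 -0.02404476  0.07798286]  mean [ 0.54123924 -0.02381061  0.07788247]
blue 644 [0.50858007 0.01413044 0.07722065] ((506.1278381347656, 18.35503387451172), (72.3464584350586, 82.562744140625), 39.324398040771484)
  return _methods._mean(a, axis=axis, dtype=dtype,
  ret = um.true_divide(
<stdin>:12: RuntimeWarning: Mean of empty slice.
```

Call:
send_rows:
  series:
    - [2.35,3.98,-0.5,0,0,0.13]
    - [2.35,3.98,-0.5,0,0,0.13]
    - [2.35,3.98,-0.5,0,0,0.13]
    - [2.35,3.98,-0.5,0,0,0.13]
    - [2.35,3.98,-0.5,0,0,0.13]
  grip: 0

```text
clock: 1.62
position: [0.3071, -0.4217, 0.2064]
tcp_rot: [[0.582, 0.813, 0.0], [0.813, -0.582, -0.001], [-0.0, 0.001, -1.0]]
force: [0.2, -0.8, 0.3]
finger_gap: 0.0002
gripper_force: 0.0
```

Call:
send_rows:
  series:
    - [2.35,3.98,-0.5,0,0,0.13]
    - [2.35,3.98,-0.5,0,0,0.13]
    - [2.35,3.98,-0.5,0,0,0.13]
    - [2.35,3.98,-0.5,0,0,0.13]
    - [2.35,3.98,-0.5,0,0,0.13]

```text
clock: 2.25
position: [0.4247, -0.2228, 0.1815]
tcp_rot: [[-0.028, 1.0, 0.001], [1.0, 0.028, -0.001], [-0.001, 0.001, -1.0]]
force: [0.1, 0.9, -0.3]
finger_gap: 0.0001
gripper_force: 0.0
```

Call:
send_rows:
  series:
    - [2.35,3.98,-0.5,0,0,0.13]
    - [2.35,3.98,-0.5,0,0,0.13]
    - [2.35,3.98,-0.5,0,0,0.13]
    - [2.35,3.98,-0.5,0,0,0.13]
    - [2.35,3.98,-0.5,0,0,0.13]

```text
clock: 2.88
position: [0.5423, -0.024, 0.1564]
tcp_rot: [[-0.627, 0.779, 0.001], [0.779, 0.627, -0.0], [-0.001, 0.0, -1.0]]
force: [0.4, -0.3, -0.1]
finger_gap: 0.0002
gripper_force: 0.0
```

Run:
```python
from bench import *
import cv2,numpy as np
s=read_state();R=s["tcp_rot"];print(s["clock"],s["position"],np.degrees(np.arctan2(R[1][0],R[0][0])),np.round(R,3),s["finger_gap"],np.round(s["joint_pos"],0),s["force"])
a=snapshot("side");b=snapshot("top")
f=lambda x,r:cv2.resize(x["pixels"][r[0]:r[1],r[2]:r[3]],None,fx=3.2,fy=3.2)
cv2.imwrite("pics/1.png",np.hstack([f(a,(100,280,265,385)),f(b,(100,280,265,385))]))
```

```text
2.875 [ 0.54227204 -0.02401486  0.15642009] 128.82746323734136 [[-0.627  0.779  0.001]
 [ 0.779  0.627 -0.   ]
 [-0.001  0.    -1.   ]] 0.00019526521537953237 [ 28.  19. -35. 109.  13.  56.  26.] [ 0.37339875 -0.28602842 -0.05184942]
```

View pics/1.png

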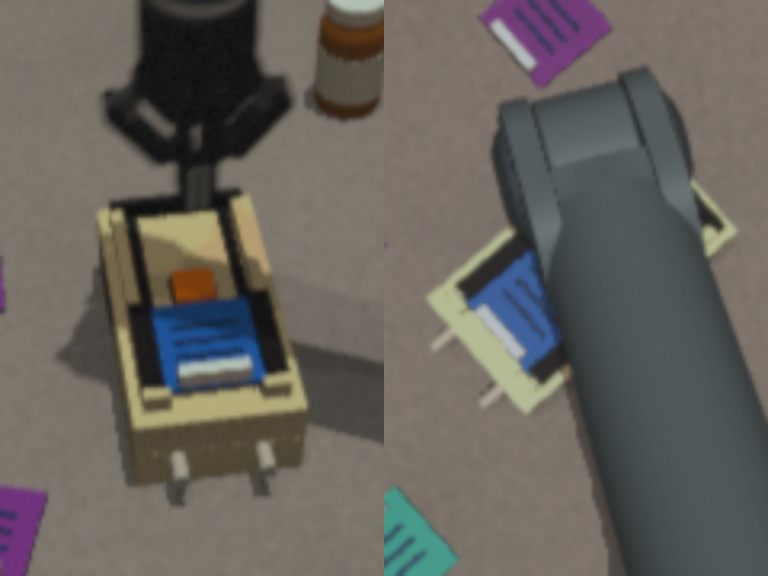

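The side view shows the closed fingers lined up over the tab, with the lid still seated behind it. I press down now.

Call:
send_rows:
  series:
    - [0,-0.1,-2,0,0,0.006]
    - [0,0,-2,0,0,0]
    - [0,0,-2,0,0,0]
    - [0,0,-1,0,0,0]
    - [0,0,-0.5,0,0,0]

```text
clock: 3.6
position: [0.5407, -0.0263, 0.0802]
tcp_rot: [[-0.628, 0.778, -0.001], [0.778, 0.628, 0.0], [0.001, -0.001, -1.0]]
force: [-0.9, -0.1, 0.2]
finger_gap: -0.0003
gripper_force: 0.0
```

Call:
send_rows:
  series:
    - [0,0,-0.3,0,0,0]
    - [0,0,-0.3,0,0,0]
    - [0,0,-0.3,0,0,0]
    - [0,0,-0.2,0,0,0]
    - [0,0,-0.2,0,0,0]

```text
clock: 4.22
position: [0.5419, -0.0259, 0.0687]
tcp_rot: [[-0.629, 0.778, 0.001], [0.778, 0.629, -0.0], [-0.001, 0.001, -1.0]]
force: [-1.2, -1.1, 4.2]
finger_gap: -0.0001
gripper_force: 2.0
```

Call:
send_rows:
  series:
    - [0,0,-0.1,0,0,0]
    - [0,0,-0.1,0,0,0]
    - [0,0,-0.05,0,0,0]
    - [0,0,0,0,0,0]
    - [0,0,0,0,0,0]

```text
clock: 4.85
position: [0.542, -0.0259, 0.0675]
tcp_rot: [[-0.629, 0.778, 0.0], [0.778, 0.629, -0.001], [-0.001, -0.0, -1.0]]
force: [-3.7, -0.3, 12.8]
finger_gap: 0.0
gripper_force: 6.5
```

Fully in: the tip is at z 67.5 mm with 12.8 N on it. Next I lift and move behind the ridge.

Call:
send_rows:
  series:
    - [0,0,3,0,0,0]
    - [0,0,3,0,0,0]
    - [-2.4,3,0,0,0,0]
    - [-2.5,3,0,0,0,0]
    - [-2.4,3,0,0,0,0]

```text
clock: 5.48
position: [0.4673, 0.0647, 0.1252]
tcp_rot: [[-0.629, 0.778, -0.0], [0.778, 0.629, 0.0], [0.0, -0.0, -1.0]]
force: [0.1, 0.8, 0.7]
finger_gap: -0.0001
gripper_force: 0.0
```

Run:
```python
from bench import *
import cv2,numpy as np
s=read_state();print(s["clock"],s["position"])
a=snapshot("side")
for c in ["side"]:
  for t in ("tab_top","lid_ridge"): print(t,[(np.round(d["position"],3).tolist(),round(d["confidence"],2)) for d in pinpoint(c,t)])
cv2.imwrite("pics/2.png",cv2.resize(a["pixels"][100:280,245:425],None,fx=3.2,fy=3.2))
```

```text
5.475 [0.46728011 0.06474835 0.12524461]
tab_top []
lid_ridge [([0.338, 0.169, 0.016], 0.89), ([0.721, 0.037, 0.014], 0.85), ([0.569, 0.233, 0.015], 0.75), ([0.486, 0.051, 0.084], 0.69)]
```

View pics/2.png

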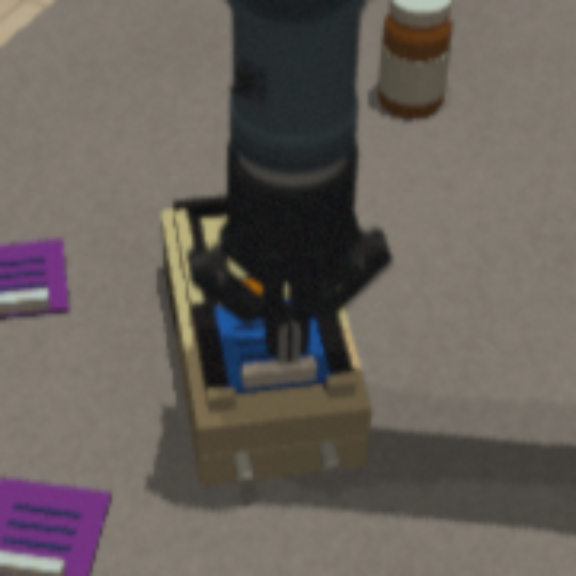

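The tip is behind the ridge: box-frame x −106 mm, y −1 mm, with about 8 mm clearance. Next I descend and start pushing.

Call:
send_rows:
  series:
    - [0,0,-2,0,0,0]
    - [0,0,-2,0,0,0]
    - [0,0,-1,0,0,0]
    - [0.2,-0.25,0,0,0,0]
    - [0.2,-0.25,0,0,0,0]

```text
clock: 6.25
position: [0.4733, 0.0587, 0.0763]
tcp_rot: [[-0.628, 0.778, 0.001], [0.778, 0.628, 0.0], [-0.001, 0.001, -1.0]]
force: [-0.1, -0.0, 0.1]
finger_gap: 0.0002
gripper_force: 0.0
```

Call:
send_rows:
  series:
    - [0.25,-0.31,0,0,0,0]
    - [0.25,-0.31,0,0,0,0]
    - [0.38,-0.465,0,0,0,0]
    - [0.38,-0.465,0,0,0,0]
    - [0.38,-0.465,0,0,0,0]

```text
clock: 6.88
position: [0.4891, 0.0387, 0.0759]
tcp_rot: [[-0.629, 0.778, 0.0], [0.778, 0.629, 0.0], [0.0, 0.0, -1.0]]
force: [-1.2, 2.0, 2.7]
finger_gap: 0.0
gripper_force: 1.2
```

Call:
send_rows:
  series:
    - [0.38,-0.465,0,0,0,0]
    - [0.38,-0.465,0,0,0,0]
    - [0.38,-0.465,0,0,0,0]
    - [0.38,-0.465,0,0,0,0]
    - [0.38,-0.465,0,0,0,0]

```text
clock: 7.5
position: [0.508, 0.0153, 0.0758]
tcp_rot: [[-0.629, 0.778, -0.0], [0.778, 0.629, -0.0], [0.0, -0.0, -1.0]]
force: [-1.1, 1.2, 2.0]
finger_gap: 0.0001
gripper_force: 1.2
```

Run:
```python
from bench import *
import cv2,numpy as np
s=read_state();p=s["position"];d=p[:2]-np.array([.5355,-.017]);u=np.array([.632,-.775])
print(s["clock"],p,"u",d@u,"v",d@np.array([.775,.632]),s["force"])
a=snapshot("side")
cv2.imwrite("pics/3.png",cv2.resize(a["pixels"][100:280,245:425],None,fx=3.2,fy=3.2))
```

```text
7.5 [0.50799792 0.0152955  0.07575336] u -0.04241032852188769 v -0.0009033543556053446 [-1.09137947  1.19023147  2.02941089]
```

View pics/3.png

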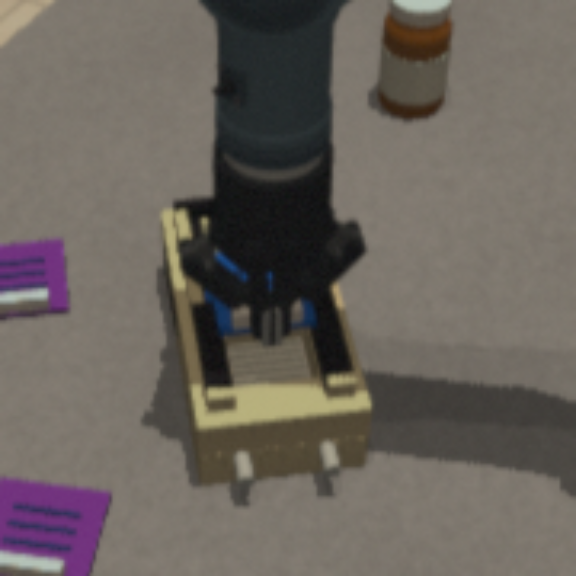

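The lid is moving ahead of the tip and the well (around 265,360 in the crop) is opening up. About 39 mm of push remains.

Call:
send_rows:
  series:
    - [0.38,-0.465,0,0,0,0]
    - [0.38,-0.465,0,0,0,0]
    - [0.38,-0.465,0,0,0,0]
    - [0.38,-0.465,0,0,0,0]
    - [0.38,-0.465,0,0,0,0]

```text
clock: 8.18
position: [0.527, -0.0082, 0.0757]
tcp_rot: [[-0.629, 0.778, -0.0], [0.778, 0.629, -0.0], [-0.0, -0.0, -1.0]]
force: [-1.2, 0.7, -0.3]
finger_gap: 0.0002
gripper_force: 0.6
```

Call:
send_rows:
  series:
    - [0.25,-0.31,0,0,0,0]
    - [0.2,-0.25,0,0,0,0]
    - [0.1,-0.12,0,0,0,0]
    - [0,0,0,0,0,0]
    - [0,0,0,0,0,0]

```text
clock: 8.8
position: [0.5325, -0.0146, 0.0759]
tcp_rot: [[-0.629, 0.778, 0.001], [0.778, 0.629, -0.0], [-0.001, 0.0, -1.0]]
force: [-0.6, -0.8, -0.5]
finger_gap: 0.0003
gripper_force: 0.0
```

Call:
send_rows:
  series:
    - [-0.6,0.75,0,0,0,0]
    - [-1.2,1.5,0,0,0,0]
    - [0,0,3,0,0,0]
    - [0,0,4,0,0,0]
    - [0,0,4,0,0,0]

```text
clock: 9.43
position: [0.5128, 0.0098, 0.1864]
tcp_rot: [[-0.631, 0.776, -0.001], [0.776, 0.631, 0.0], [0.001, -0.001, -1.0]]
force: [0.6, -0.3, -0.3]
finger_gap: -0.0001
gripper_force: 0.0
```

Call:
send_rows:
  series:
    - [-1,-4,1,0,0,0]
    - [-1,-5,0,0,0,0]
    - [-1,-5,0,0,0,0]
    - [-1,-5,0,0,0,0]
    - [0,-5,0,0,0,0]

```text
clock: 10.05
position: [0.473, -0.2315, 0.1956]
tcp_rot: [[-0.63, 0.777, -0.001], [0.777, 0.63, -0.0], [0.001, -0.001, -1.0]]
force: [1.8, 0.7, -0.3]
finger_gap: 0.0001
gripper_force: 0.0
```

Run:
```python
from bench import *
import cv2,numpy as np
print(read_state()["position"])
a=snapshot("side");b=snapshot("top")
for c in ("side","top"):
  for t in ("lid","tab_top"): print(c,t,[(np.round(d["position"],3).tolist(),round(d["confidence"],2)) for d in pinpoint(c,t) if d["position"][2]>.03])
  s=a if c=="side" else b
  z=s["range_z"]; v,u=np.mgrid[:400,:640]
  W=(np.stack([(u-s["cx"])/s["fx"]*z,(v-s["cy"])/s["fy"]*z,z],-1)-s["t"])@s["R"]
  hsv=cv2.cvtColor(s["pixels"],cv2.COLOR_BGR2HSV)
  h=(z>0)&(np.hypot(W[...,0]-.538,W[...,1]+.02)<.14)&(hsv[...,0]>100)&(hsv[...,0]<125)&(hsv[...,1]>120)&(W[...,2]>.07)&(W[...,2]<.1)
  d=W[h][:,:2]-np.array([.5355,-.017]); d=d@np.array([[.632,.775],[-.775,.632]])
  print("blue box frame u range",np.percentile(d[:,0],[1,99]),"v",np.percentile(d[:,1],[1,99]),cv2.minAreaRect((d*1000).astype(np.float32)))
f=lambda x,r:cv2.resize(x["pixels"][r[0]:r[1],r[2]:r[3]],None,fx=3.2,fy=3.2)
cv2.imwrite("pics/4.png",np.hstack([f(a,(100,280,265,385)),f(b,(100,280,265,385))]))
```

```text
[ 0.47295167 -0.23154085  0.19558397]
side lid [([0.563, -0.054, 0.072], 0.61), ([0.542, -0.024, 0.082], 0.54)]
side tab_top [([0.542, -0.025, 0.068], 0.59)]
blue box frame u range [0.0071556  0.09509535] v [-0.04027517  0.03783049] ((51.5863037109375, -1.574615478515625), (79.69757843017578, 91.58767700195312), 89.86554718017578)
top lid []
top tab_top [([0.542, -0.023, 0.068], 0.53)]
blue box frame u range [0.00977104 0.08440047] v [-0.03888329  0.03684164] ((47.08745574951172, -1.0165634155273438), (78.9398422241211, 77.20091247558594), 0.012275895103812218)
```

View pics/4.png

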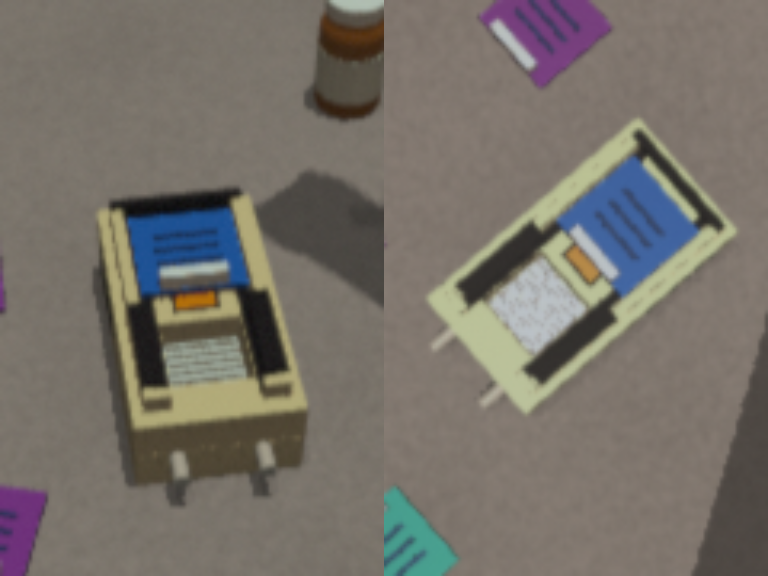

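The lid is flat on the ledge at box-frame x ≈ 48 mm, the well (540,305 in the right crop) is fully open and the tab is still in. Handing in.

Call:
send_rows:
  series:
    - [0,0,0,0,0,0]
    - [0,0,0,0,0,0]
    - [0,0,0,0,0,0]
    - [0,0,0,0,0,0]
    - [0,0,0,0,0,0]

```text
clock: 10.98
position: [0.4743, -0.2319, 0.1957]
tcp_rot: [[-0.629, 0.778, -0.0], [0.778, 0.629, 0.0], [0.0, -0.0, -1.0]]
force: [0.4, 0.5, 0.2]
finger_gap: 0.0
gripper_force: 0.0
```

```bash
python3 -c "
from bench import *
print(close_job())"
```

```text
the job is handed in; nothing more can be done
None
```

The job is handed in at about 11 s (no verdict was returned): the snap tab is pressed fully in, the lid lies flat on the parking ledge about 95 mm ahead of its seat, the filter well is uncovered, and the hand is clear.

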